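# Cover the sound test cup and hold the test key half-way

### The job

Get the buzzer in the round test cup ready and sound it: lower (do not drop) the loose knobbed cover onto the cup so that it sits fully down in the rim and level, and let go of it. Only then press the lever of the key box with the fingers half-way down, about 12 mm of its 24 mm travel at the pad, never right down to its stop, and keep it there: finish while still holding the lever half-way down. Leave everything else on the table where it is.

Things in the scene. Friction and masses are not known exactly. Their poses are not given: they have to be found in the camera images.
- cover: Loose aluminium cover (about 0.14 kg) with a black upright knob. Origin: centre of its underside, z up along its axis. From below: a plug 75 mm in diameter and 10 mm high (lower edge bevelled), a flange 100 mm in diameter and 6 mm thick (z 10 to 16 mm), a round knob 24 mm in diameter and 30 mm tall (z 16 to 46 mm). It starts upright on the table, on its plug.
- cup: Fixed open round cup of grey plastic, 90 mm outside and 82 mm inside diameter, standing on a 120 mm square aluminium foot plate 10 mm thick; a small black buzzer lies inside, its top 33 mm below the rim. Origin: centre of the foot plate's underside, on the table.
- cup_rim (a point): Centre of the cup's mouth, level with the top of its rim, 60 mm above the table; z up. With the cover fully home its plug is inside the cup (3.5 mm clearance all round), its flange rests on the rim, and the cover's origin is 10 mm below this point.
- keybox: Fixed grey key box, 170 mm long (its x) by 80 mm wide and 40 mm high, origin at the centre of its underside on the table. Above it a steel lever runs along the middle of the box's x axis from a hinge between two steel cheeks (88 mm high, at x = +65 mm) to a round black pad 40 mm in diameter (at about x = -35 mm); the pad's end is the one that faces the robot.
- key_pad (a point): Centre of the pad's top face, which is where to press; it moves with the lever. At rest it is about 100 mm above the table, half-way about 88 mm, at the stop about 76 mm.
- key (a joint): Lever angle in rad: 0 at rest (up), 0.12 half-way, 0.24 at its lower stop. Pressing the pad down increases it; 0.01 rad is 1 mm at the pad, which lies 100 mm from the hinge. A spring pushes it back up: about 3 N at the pad to start it, 5.5 N half-way, 8 N at the stop (0.21 N per mm).
- pcb: Bystander: loose blue circuit board 45 x 70 mm, 15 mm high with its parts; origin at the centre of its underside.
- lcd: Bystander: loose display module (blue board, steel frame) 36 x 80 x 12 mm; origin at the centre of its underside.
- speaker: Bystander: loose bare loudspeaker, round, 56 mm in diameter, 21 mm high; origin at the centre of its underside.
- spool: Bystander: loose round plastic spool 50 mm in diameter, 28 mm high; origin at the centre of its underside.
- breadboard: Bystander: loose white plug board 55 x 165 mm, 14 mm high; origin at the centre of its underside.
- driver: Bystander: loose screwdriver 150 mm long lying on the table.
- meter: Bystander: loose yellow hand multimeter 150 x 75 x 40 mm, lying on its back; origin at the centre of its underside.

How it is judged (in metres and radians):
On the way, in this order (a step that is already met when the one before it is completed fails the run):
1. the cover sits fully down in the cup's rim, level and released (horizontal distance between cover and cup_rim below 0.006 m and z of cover in the frame of cup_rim between -0.013 and -0.007 m and angle between cover's own z axis and vertical below 0.06 rad and contact force between the fingers and cover below 0.2 N and linear speed of cover below 0.03 m/s), for 0.2 s.
2. the lever is held half-way down by the fingers (value of joint key between 0.08 and 0.16 rad and contact force between the fingers and key above 2.5 N), for 0.5 s.
At the end, for the whole second after the job is handed in: The cover is in the rim within 6 mm of its centre, its flange down within 3 mm, tilted less than 0.06 rad, at rest and not touched; the fingers still hold the lever between 8 and 16 mm down at the pad (0.08 to 0.16 rad), steady and with more than 2.5 N (all of step 1 and all of step 2 and velocity of joint key between -0.05 and 0.05 rad/s); the arm keeps its last pose, push and grip.
It fails at once if the lever is pressed right down to its stop (more than 21.5 mm at the pad) (value of joint key above 0.215 rad).
It fails at once if the lever is pressed before the cover is on the cup (value of joint key above 0.06 rad and horizontal distance between cover and cup_rim above 0.02 m).
It fails at once if the cover is dropped onto the cup (falls free, faster than 0.45 m/s) (linear speed of cover above 0.45 m/s and contact force between the fingers and cover below 0.05 N and distance between cover and cup_rim below 0.06 m).
It fails at once if a bystander is moved by more than 20 mm (distance of any of pcb, lcd, speaker, spool, breadboard, driver, meter from where it was at the start of the episode above 0.02 m).
It also fails if it takes over 51 s, if anything falls off the work surface, if the arm or the gripper's body presses on something with over 40 N, if the wrist force passes 120 N, or if a joint passes its speed limit or range.

### The arm

A 6-joint arm with a two-finger parallel gripper is mounted at the origin on the work surface. World frame = base frame: x ahead of the robot, y to its left, z up, the work surface at z = 0. Lengths are in m, angles in degrees, forces in N, time in s.
With the tool pointing down it reaches from about 0.4 to 0.825 m from the base axis. Payload 7 kg.
Tool frame: the origin (TCP) lies on the centre line of the jaws, within the pads' length; the fingertips stand 19 mm ahead of it and the grasp point (between the pads) is the TCP (r.tips_ahead is the distance from the TCP to the fingertips, in m); z points along the fingers, y is the line along which they close (so a half turn about z gives the same grasp; the last joint's range is limited). The gripper opens to 88 mm and grips with 3 to 60 N. Pads are 19 mm wide; open, the fingers measure 130 mm over their backs; the gripper's body (78 mm by 193 mm) begins 47 mm behind the grasp point.
Start: joints at [-50.93, 20.546, 0.682, 0, -70.136, -16.507], TCP at [0.259, -0.623, 0.246] pointing down, gripper open.
Joint ranges: [-176.03, 176.03], [-82.01, 121.73], [-58.28, 71.71], [-173.87, 95.51], [-174.79, -0.11], [-173.66, 173.66]. Speed limits (degrees/s): [136.94, 136.94, 172.46, 180, 180, 180].

### API

Orientations are given as [roll, pitch, yaw] about the fixed x, y, z axes, in that order (R = Rz(yaw) Ry(pitch) Rx(roll)).
In Python, from plant import r, viewer, close_job gives the robot as it stands. The module is installed in compiled form; this text tells all that it offers.
- The arm moves only by the tool arm_command, never from a script. Its arguments are lists of equal length, an entry for each row: "travel": the shift along the world's x, y, z scaled (see below), a list of three; "delta_rot": the turn, a rotation vector about the world's x, y, z scaled (see below), a list of three. In form: {"travel": [[dx, dy, dz], ...], "delta_rot": [[rx, ry, rz], ...]}. A call has 1 to 20 rows; each row is the pose to reach, as a shift and turn from the pose commanded when the call began; what a row does not reach only later rows make up. The controller multiplies each number of a shift by 0.5 m and each number of a turn by 90 degrees. A row lasts 1/8 s, in which the tool goes at most 62.5 mm and 10.7 degrees, less where a joint would pass 70% of its speed; a pose out of reach is approached as far as the arm can. A call with a number of a shift or a turn outside -1 to 1 is refused whole. A call with a gripper value outside its range is refused whole. "grip" is the opening, from 0 (shut) to 1 (fully open), set as the call begins (left out, the last holds). The fingers move at their own pace and stop on an object; "newtons" is the grip in N (left out, the last holds). Time passes only in rows, so rows that repeat a pose let the fingers close. It gives the time, the measured TCP pose, the force, the opening and the grip force at its end, in the units of the state.
- r.get_state(): the state, without advancing time (a new reading comes with each control period).
- viewer.capture(name): name is "scene" or "top"; returns a dict with "img" (400x640x3 uint8, red, green, blue), "camera_matrix" (3x3 intrinsics, pixels), "distortion" ([k1, k2, p1, p2, k3] as OpenCV has them; the pictures are not rectified), "R" (3x3) and "t" (3): a world point X has camera coordinates R X + t. Camera axes: x right, y down, z forward; pixel columns grow to the right and rows downward; lengths in m; the calibration is good to about 2 mm. A picture is of the moment at which its call begins. There is no depth.
- close_job(): hands the job in; it is judged then, once.
The state is a dict: "time_s": time; "joints": joint angles; "qd": joint speeds; "joint_torque": joint torques, N m; "tcp_pos": TCP position; "eef_rot": TCP orientation; "contact_force": force on the tool from outside, world axes, zero at the start; "moment": the same for the moment, N m; "gripper_width": finger opening in m; "gripper_force": force on a finger pad.
Only numpy, scipy, OpenCV 4.12 (cv2) and the standard library are available. Lean on these libraries where they do the work, as an engineer would, in place of code of your own. Each camera call takes 0.05 s, during which the arm holds its last target. There are 200 camera calls.

## Working session

There is one attempt and no reset: what is moved stays moved. The work goes in short steps, Python scripts to look and compute and a tool call to move; the robot and the scene stay as the last step left them, time stands still between calls to the robot, and variables do not carry over. Pictures are saved under pics/ and viewed, at most 10 in all, crops included, and the job is handed in when it is done.

Besides the shell and the picture viewer there is one more tool, called after "Request:" as name(argument=value, ...) on one line, values as JSON. arm_command: Moves the arm, as the interface text tells. Shifts and turns lie within -1 to 1; 1 stands for 0.5 m of shift or 90 degrees of turn. Its arguments: {"type":"object","properties":{"travel":{"type":"array"},"delta_rot":{"type":"array"},"grip":{"type":"number"},"newtons":{"type":"number"}},"required":["travel","delta_rot"]}

```bash
mkdir -p pics
cat > h.py <<'E'
import numpy as np, cv2, json
from plant import r, viewer, close_job
def snap(n, f):
    c=viewer.capture(n); cv2.imwrite('pics/'+f+'.png', c['img'][:,:,::-1])
    np.savez('pics/'+f, K=c['camera_matrix'],D=c['distortion'],R=c['R'],t=c['t']); return c
def world(f,u,v,z):
    d=np.load('pics/'+f+'.npz'); p=cv2.undistortPoints(np.array([[[u,v]]],float),d['K'],d['D'])[0,0]
    R=d['R']; o=-R.T@d['t']; w=R.T@np.array([p[0],p[1],1]); return o+w*(z-o[2])/w[2]
def pix(f,P):
    d=np.load('pics/'+f+'.npz'); return cv2.projectPoints(np.array(P,float).reshape(-1,3),cv2.Rodrigues(d['R'])[0],d['t'],d['K'],d['D'])[0].reshape(-1,2)
def enlarge(f,x0,y0,x1,y1,s,o):
    im=cv2.imread('pics/'+f+'.png')[y0:y1,x0:x1]; cv2.imwrite('pics/'+o+'.png',cv2.resize(im,None,fx=s,fy=s,interpolation=cv2.INTER_CUBIC))
E
python3 -c "
from h import *
for n in ('top','scene'):
    c=snap(n,n+'0'); print(n,-c['R'].T@c['t'],c['R'][2],c['camera_matrix'][0,0])
print(r.get_state())"
```

```text
top [ 0.47579047 -0.00513761  1.40134765] [ 0.08910857  0.00115464 -0.99602125] 512.8629095111867
scene [ 1.3664252  -0.45706661  0.69930363] [-0.71039614  0.40513045 -0.57550555] 407.06026254029535
{'time_s': 0.1, 'joints': array([-5.09286715e+01,  2.05873571e+01,  6.39142003e-01, -1.65235534e-02,
       -7.01372642e+01, -1.65067287e+01]), 'qd': array([-0.01934764, -0.07874965,  0.17561144,  0.06850153,  0.00427995,
        0.01504105]), 'joint_torque': array([-7.59136801e-04, -5.84161556e+01,  2.93751687e+01,  7.01552957e+00,
        1.01834658e-02, -5.82473717e-05]), 'tcp_pos': array([ 0.25882275, -0.62295826,  0.24472079]), 'eef_rot': array([ 1.79913630e+02, -9.39524754e-03, -1.57441019e+02]), 'contact_force': array([-0.62487317, -0.59707066,  0.15780025]), 'moment': array([ 0.01938464, -0.01859742, -0.01221526]), 'gripper_force': 0.0, 'gripper_width': 0.08748748283576256}
```

View pics/top0.png

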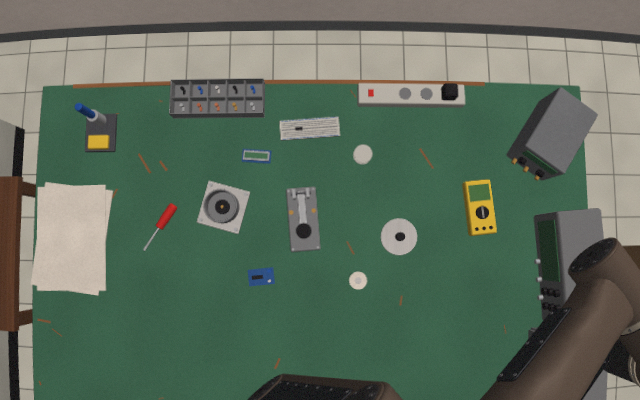

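View pics/scene0.png

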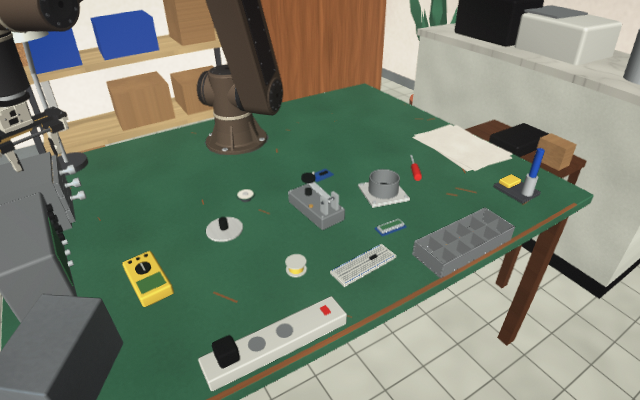

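The top view shows the cover at about (399,237), the cup at (222,207) and the keybox pad at (304,231). The scene view shows the cover at (224,228), the cup at (384,184) and the pad at (308,178). I'll enlarge these in one montage.

```bash
python3 -c "
from h import *
def cr(f,cx,cy,w=33,h=37):
    im=cv2.imread('pics/'+f+'.png')[cy-h:cy+h,cx-w:cx+w]; im=cv2.resize(im,(264,296),interpolation=cv2.INTER_CUBIC)
    for k in range(0,66,10):
        cv2.line(im,(k*4+2,0),(k*4+2,5),(0,0,255),1)
        cv2.line(im,(0,k*4+2),(5,k*4+2),(0,0,255),1)
    return im
a=np.hstack([cr('top0',*p) for p in ((399,237),(222,207),(303,219))])
b=np.hstack([cr('scene0',*p) for p in ((224,226),(384,186),(316,195))])
cv2.imwrite('pics/m.png',np.vstack([a,b]))
"
```

```text
(no output)
```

View pics/m.png

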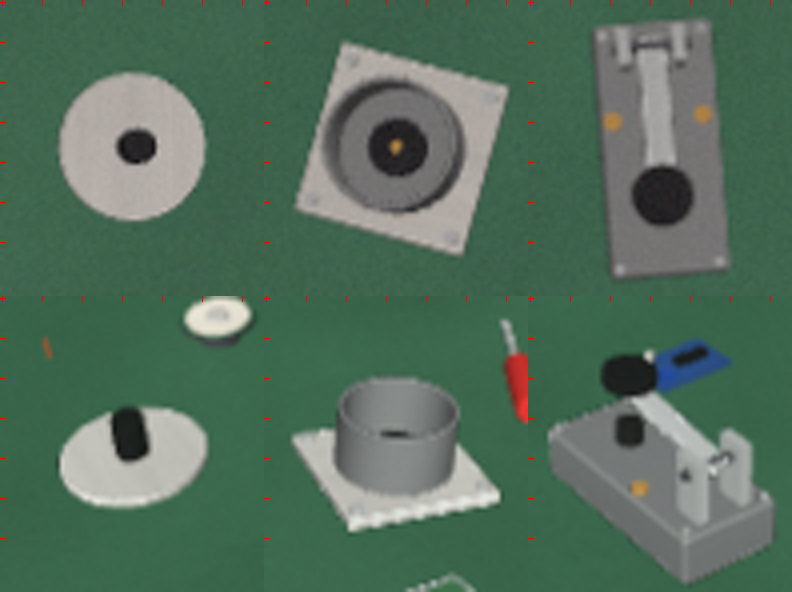

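The montage shows, in top-view crop pixels: cover disc spanning x 59–206 and y 72–220; foot corners (344,42), (508,88), (462,254), (296,209); pad circle spanning x 632–694 and y 165–227. In the scene view the cup rim spans x 336–458 and y 378–436. Next I'll convert these to positions and overlay the outlines.

```bash
cat >> h.py <<'E'
def circ(c,rad,n=48):
    a=np.linspace(0,2*np.pi,n,endpoint=False); return np.c_[c[0]+rad*np.cos(a),c[1]+rad*np.sin(a),np.full(n,c[2])]
def fitc(f,ext,z,rad):  # ext = umin,umax,vmin,vmax of the circle's outline (None=ignored)
    from scipy.optimize import least_squares
    def e(p):
        q=pix(f,circ((p[0],p[1],z),rad,180)); g=[q[:,0].min(),q[:,0].max(),q[:,1].min(),q[:,1].max()]
        return [a-b for a,b in zip(g,ext) if b is not None]
    s=least_squares(e,world(f,(ext[0]+ext[1])/2,(ext[2] if ext[3] is None else (ext[2]+ext[3])/2),z)[:2],diff_step=1e-4); return s.x,np.round(s.fun,2)
def px(m,o): return None if m is None else (m+.5)/4-.5+o
E
python3 -c "
from h import *
def F(n,f,e,ox,oy,z,rad): print(n,f,*fitc(f,[px(e[0],ox),px(e[1],ox),px(e[2],oy),px(e[3],oy)],z,rad))
F('cover','top0',(59,206,72,220),366,200,.016,.05)
F('cover','scene0',(59,208,110,None),191,189,.016,.05)
F('cup','top0',(60,201,76,214),189,170,.06,.045)
F('cup','scene0',(71,194,82,None),351,149,.06,.045)
F('pad','top0',(104,166,165,227),270,182,.1,.02)
F('pad','scene0',(73,129,58,None),283,158,.1,.02)
foot=np.array([world('top0',px(a-264,189),px(b,170),.01) for a,b in ((344,42),(508,88),(462,254),(296,209))]);print(foot,foot.mean(0),np.linalg.norm(np.diff(foot,axis=0),axis=1))
fs=np.array([world('scene0',px(a-264,351),px(b-296,149),.01) for a,b in ((292,437),(352,523),(498,491))]);print('scene foot',fs,(fs[0]+fs[2])/2)
kb=np.array([world('top0',px(a-528,270),px(b,182),.04) for a,b in ((596,27),(709,20),(729,269),(613,277))]);print('kb',kb,kb.mean(0))
"
```

```text
cover top0 [ 0.50679721 -0.24113932] [ 0.09 -0.09  0.04 -0.04]
cover scene0 [ 0.50774066 -0.23852213] [ 0.01 -0.01  0.  ]
cup top0 [0.58562382 0.23351568] [ 0.74 -0.73  0.25 -0.24]
cup scene0 [0.59125265 0.2354246 ] [ 0.04 -0.04  0.01]
pad top0 [0.5192456  0.01599689] [-0.13  0.13 -0.14  0.14]
pad scene0 [0.52125642 0.01792909] [-0.15  0.15 -0.01]
[[0.66071294 0.27858782 0.01      ]
 [0.62870392 0.16463951 0.01      ]
 [0.51523604 0.19497465 0.01      ]
 [0.54564353 0.30984164 0.01      ]] [0.58757411 0.2370109  0.01      ] [0.11835876 0.11745289 0.11882357]
scene foot [[0.51887278 0.19561561 0.01      ]
 [0.63431507 0.16492136 0.01      ]
 [0.66027203 0.28080552 0.01      ]] [0.58957241 0.23821057 0.01      ]
kb [[ 0.63405486  0.06186013  0.04      ]
 [ 0.63872097 -0.01364512  0.04      ]
 [ 0.47289542 -0.02674164  0.04      ]
 [ 0.4676038   0.05002064  0.04      ]] [0.55331876 0.0178735  0.04      ]
```

Request:
arm_command(travel=[[0.1, 0.15, -0.05], [0.2, 0.3, -0.1], [0.3, 0.45, -0.15], [0.38, 0.58, -0.18], [0.45, 0.7, -0.2], [0.496, 0.766, -0.2], [0.496, 0.766, -0.2], [0.496, 0.766, -0.2], [0.496, 0.766, -0.2], [0.496, 0.766, -0.2], [0.496, 0.766, -0.2], [0.496, 0.766, -0.2], [0.496, 0.766, -0.2]], delta_rot=[[0, 0, 0], [0, 0, 0], [0, 0, 0], [0, 0, 0], [0, 0, 0], [0, 0, 0], [0, 0, 0], [0, 0, 0], [0, 0, 0], [0, 0, 0], [0, 0, 0], [0, 0, 0], [0, 0, 0]], grip=1, newtons=20)

```text
time_s: 1.72
tcp_pos: [0.5067, -0.2409, 0.1457]
eef_rot: [-180.0, 0.0, -157.5]
contact_force: [-0.1, -0.5, -0.6]
gripper_width: 0.0879
gripper_force: 0.0
```

Request:
arm_command(travel=[[0, 0, -0.06], [0, 0, -0.11], [0, 0, -0.15], [0, 0, -0.18], [0, 0, -0.2], [0, 0, -0.212], [0, 0, -0.212], [0, 0, -0.212]], delta_rot=[[0, 0, 0], [0, 0, 0], [0, 0, 0], [0, 0, 0], [0, 0, 0], [0, 0, 0], [0, 0, 0], [0, 0, 0]])

```text
time_s: 2.72
tcp_pos: [0.5074, -0.2404, 0.0401]
eef_rot: [-180.0, 0.0, -157.4]
contact_force: [0.8, -0.1, 0.9]
gripper_width: 0.0875
gripper_force: 0.0
```

```bash
python3 -c "
from h import *
snap('scene','s1'); snap('top','t1')
a=cv2.imread('pics/s1.png')[170:270,160:290]; b=cv2.imread('pics/t1.png')[190:290,335:465]
cv2.imwrite('pics/m1.png',cv2.resize(np.hstack([a,b]),None,fx=3,fy=3,interpolation=cv2.INTER_CUBIC))"
```

```text
(no output)
```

View pics/m1.png

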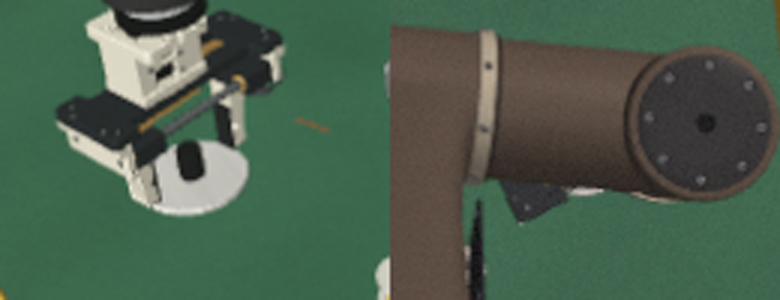

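The knob stands between the open fingers in the scene crop, at about (190,160). The arm blocks the top view. Closing now.

Request:
arm_command(travel=[[0, 0, 0], [0, 0, 0], [0, 0, 0], [0, 0, 0], [0, 0, 0], [0, 0, 0], [0, 0, 0], [0, 0, 0], [0, 0, 0], [0, 0, 0]], delta_rot=[[0, 0, 0], [0, 0, 0], [0, 0, 0], [0, 0, 0], [0, 0, 0], [0, 0, 0], [0, 0, 0], [0, 0, 0], [0, 0, 0], [0, 0, 0]], grip=0, newtons=25)

```text
time_s: 4.08
tcp_pos: [0.5069, -0.2402, 0.0395]
eef_rot: [180.0, -0.0, -157.4]
contact_force: [-0.8, 0.7, 1.1]
gripper_width: 0.0232
gripper_force: 25.0
```

Request:
arm_command(travel=[[0, 0, 0.04], [0, 0, 0.1], [0, 0, 0.18], [0, 0, 0.26], [0, 0, 0.32], [0.01, 0.06, 0.32], [0.025, 0.15, 0.32], [0.04, 0.25, 0.32], [0.06, 0.35, 0.32], [0.076, 0.45, 0.32], [0.09, 0.55, 0.32], [0.11, 0.65, 0.32], [0.127, 0.75, 0.32], [0.144, 0.85, 0.32], [0.156, 0.92, 0.32], [0.162, 0.954, 0.32], [0.162, 0.954, 0.32], [0.162, 0.954, 0.32], [0.162, 0.954, 0.32], [0.162, 0.954, 0.32]], delta_rot=[[0, 0, 0], [0, 0, 0], [0, 0, 0], [0, 0, 0], [0, 0, 0], [0, 0, 0], [0, 0, 0], [0, 0, 0], [0, 0, 0], [0, 0, 0], [0, 0, 0], [0, 0, 0], [0, 0, 0], [0, 0, 0], [0, 0, 0], [0, 0, 0], [0, 0, 0], [0, 0, 0], [0, 0, 0], [0, 0, 0]])

```text
time_s: 6.58
tcp_pos: [0.588, 0.2359, 0.1998]
eef_rot: [180.0, 0.0, -157.5]
contact_force: [-0.4, 0.9, -1.2]
gripper_width: 0.0235
gripper_force: 25.0
```

Request:
arm_command(travel=[[0, 0, -0.04], [0, 0, -0.09], [0, 0, -0.13], [0, 0, -0.155], [0, 0, -0.17], [0, 0, -0.17], [0, 0, -0.17], [0, 0, -0.17]], delta_rot=[[0, 0, 0], [0, 0, 0], [0, 0, 0], [0, 0, 0], [0, 0, 0], [0, 0, 0], [0, 0, 0], [0, 0, 0]])

```text
time_s: 7.58
tcp_pos: [0.5883, 0.2369, 0.1153]
eef_rot: [180.0, 0.1, -157.4]
contact_force: [0.6, -0.4, -1.3]
gripper_width: 0.0233
gripper_force: 25.0
```

```bash
python3 -c "
from h import *
snap('scene','s2'); snap('top','t2')
a=cv2.imread('pics/s2.png')[120:220,330:440]; b=cv2.imread('pics/t2.png')[155:255,165:275]
im=np.hstack([cv2.resize(a,(660,600),interpolation=cv2.INTER_CUBIC)]); cv2.imwrite('pics/m2.png',im)
cv2.imwrite('pics/m2t.png',cv2.resize(b,None,fx=4,fy=4))"
```

```text
(no output)
```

View pics/m2.png

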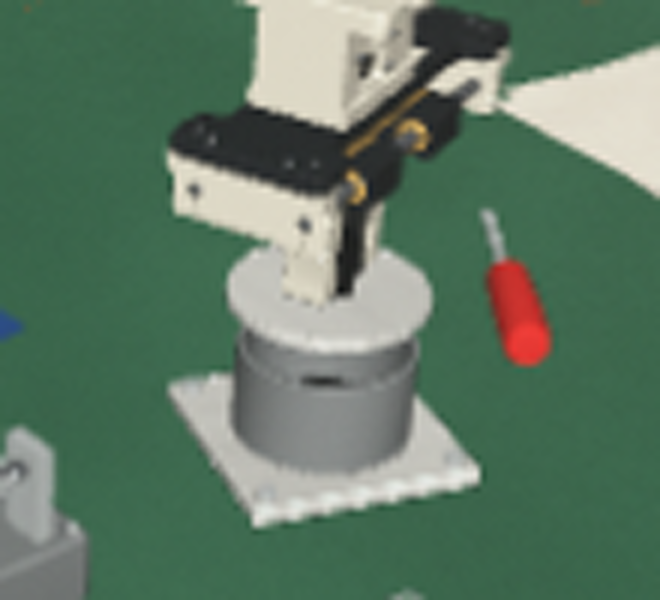

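The flange hovers just above the cup. In the crop (6x, origin (330,120)) it spans x 227–433 with its lower edge at y≈352. The cup wall spans x 234–418 and the foot corners are (169,385), (256,525) and (478,475).

```bash
python3 -c "
from h import *
q=lambda m,o: (m+.5)/6-.5+o
from scipy.optimize import least_squares
for z in (.0855,.0915): print('flange u-only at x=.588: ',[pix('s2',circ((.588,y,z),.05,360))[:,0].mean() for y in (.235,.237,.239)])
def ff(p):
    # flange silhouette: union of the two circles
    A=np.vstack([pix('s2',circ((p[0],p[1],z),.05,360)) for z in (.0855,.0915)])
    return [A[:,0].min()-q(227,330),A[:,0].max()-q(433,330),A[:,1].max()-q(352,120), A[:,1].min()-q(246,120)]
s=least_squares(ff,(.588,.237),diff_step=1e-4);print('cover',s.x,s.fun)
def fc(p):
    A=pix('s2',np.vstack([circ((p[0],p[1],.06),.045,360)]))
    c,sn=np.cos(p[2]),np.sin(p[2]);  R=np.array([[c,-sn],[sn,c]])
    F=np.array([(-.06,-.06),(.06,-.06),(.06,.06)])@R.T+p[:2]
    P=pix('s2',np.c_[F,[.01]*3]); T=np.array([[q(169,330),q(385,120)],[q(256,330),q(525-6,120)],[q(478,330),q(472,120)]])
    return np.r_[A[:,0].min()-q(234,330),A[:,0].max()-q(419,330),(P-T).ravel()]
s=least_squares(fc,(.588,.237,-.27),diff_step=1e-4);print('cup',s.x,np.round(s.fun,2))
"
```

```text
flange u-only at x=.588:  [np.float64(383.5946669076683), np.float64(384.1290423831553), np.float64(384.6626052149508)]
flange u-only at x=.588:  [np.float64(383.7546925408945), np.float64(384.2904310279247), np.float64(384.82535191660054)]
cover [0.59292781 0.23417063] [-0.21242984  0.21025625  0.79819808 -0.95261224]
cup [ 0.59200425  0.23634279 -0.26466087] [ 0.24  0.07 -0.6   0.2  -0.25 -0.49  0.52  0.23]
```

View pics/m2t.png

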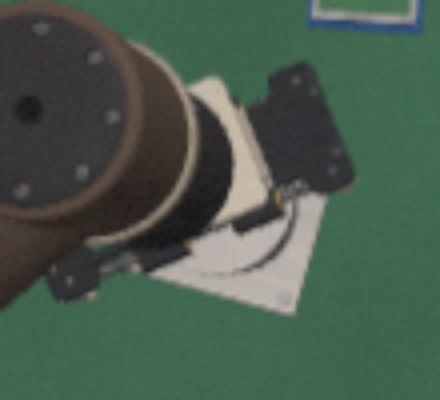

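The gap shown in both views agrees with the TCP shift to within about 2 mm. Lowering gently with a 1 mm shift in y.

Request:
arm_command(travel=[[0, 0.002, -0.006], [0, 0.002, -0.012], [0, 0.002, -0.018], [0, 0.002, -0.024], [0, 0.002, -0.028], [0, 0.002, -0.032], [0, 0.002, -0.036], [0, 0.002, -0.04], [0, 0.002, -0.04], [0, 0.002, -0.04]], delta_rot=[[0, 0, 0], [0, 0, 0], [0, 0, 0], [0, 0, 0], [0, 0, 0], [0, 0, 0], [0, 0, 0], [0, 0, 0], [0, 0, 0], [0, 0, 0]])

```text
time_s: 8.93
tcp_pos: [0.588, 0.2377, 0.0946]
eef_rot: [180.0, 0.0, -157.4]
contact_force: [0.1, -0.3, -0.9]
gripper_width: 0.0236
gripper_force: 25.0
```

The plug is 5 mm into the cup with no contact force. Continuing down to the rim.

Request:
arm_command(travel=[[0, 0, -0.003], [0, 0, -0.006], [0, 0, -0.008], [0, 0, -0.01], [0, 0, -0.011], [0, 0, -0.011], [0, 0, -0.011]], delta_rot=[[0, 0, 0], [0, 0, 0], [0, 0, 0], [0, 0, 0], [0, 0, 0], [0, 0, 0], [0, 0, 0]])

```text
time_s: 9.8
tcp_pos: [0.588, 0.2377, 0.0895]
eef_rot: [-180.0, 0.0, -157.4]
contact_force: [-2.6, 0.2, 4.9]
gripper_width: 0.0236
gripper_force: 25.0
```

Request:
arm_command(travel=[[0, 0, 0], [0, 0, 0], [0, 0, 0], [0, 0, 0], [0, 0, 0], [0, 0, 0], [0, 0, 0]], delta_rot=[[0, 0, 0], [0, 0, 0], [0, 0, 0], [0, 0, 0], [0, 0, 0], [0, 0, 0], [0, 0, 0]], grip=1)

```text
time_s: 10.68
tcp_pos: [0.588, 0.2377, 0.0891]
eef_rot: [180.0, 0.0, -157.4]
contact_force: [-0.3, 0.4, 0.1]
gripper_width: 0.0859
gripper_force: 0.0
```

Request:
arm_command(travel=[[0, 0, 0.02], [0, 0, 0.06], [0, 0, 0.12], [0, 0, 0.18], [0, 0, 0.2], [0, 0, 0.2], [0, 0, 0.2]], delta_rot=[[0, 0, 0], [0, 0, 0], [0, 0, 0], [0, 0, 0], [0, 0, 0], [0, 0, 0], [0, 0, 0]])

```text
time_s: 11.55
tcp_pos: [0.5874, 0.2374, 0.188]
eef_rot: [-180.0, -0.1, -157.4]
contact_force: [0.5, 0.2, 0.7]
gripper_width: 0.0878
gripper_force: 0.0
```

```bash
python3 -c "
from h import *
snap('scene','s3'); a=cv2.imread('pics/s3.png')[140:220,340:430]
cv2.imwrite('pics/m3.png',cv2.resize(a,None,fx=7,fy=7,interpolation=cv2.INTER_CUBIC))"
```

```text
(no output)
```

View pics/m3.png

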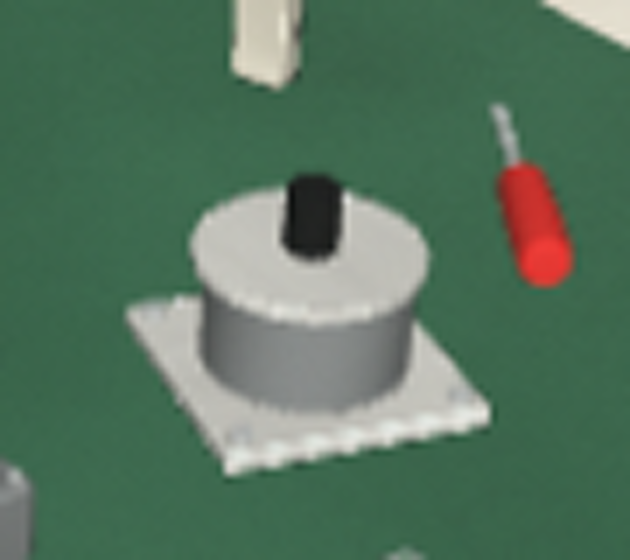

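The cover sits level and flush on the cup: flange centre at x≈309.5 against cup centre at 306.5 in the 7x crop, so it is centred to within a couple of mm. Now moving over the key pad with the fingers shut.

Request:
arm_command(travel=[[-0.03, -0.08, 0], [-0.06, -0.18, 0], [-0.09, -0.28, 0], [-0.11, -0.36, 0], [-0.13, -0.42, 0], [-0.136, -0.44, 0], [-0.136, -0.44, -0.03], [-0.136, -0.44, -0.06], [-0.136, -0.44, -0.06], [-0.136, -0.44, -0.06], [-0.136, -0.44, -0.06], [-0.136, -0.44, -0.06]], delta_rot=[[0, 0, 0], [0, 0, 0], [0, 0, 0], [0, 0, 0], [0, 0, 0], [0, 0, 0], [0, 0, 0], [0, 0, 0], [0, 0, 0], [0, 0, 0], [0, 0, 0], [0, 0, 0]], grip=0, newtons=20)

```text
time_s: 13.1
tcp_pos: [0.5202, 0.0179, 0.1594]
eef_rot: [-180.0, 0.0, -157.4]
contact_force: [-0.5, -0.9, 0.9]
gripper_width: 0.0005
gripper_force: 0.0
```

Request:
arm_command(travel=[[0, 0, -0.02], [0, 0, -0.04], [0, 0, -0.06], [0, 0, -0.064], [0, 0, -0.064], [0, 0, -0.064]], delta_rot=[[0, 0, 0], [0, 0, 0], [0, 0, 0], [0, 0, 0], [0, 0, 0], [0, 0, 0]])

```text
time_s: 13.85
tcp_pos: [0.5202, 0.0177, 0.1273]
eef_rot: [-180.0, 0.0, -157.4]
contact_force: [-1.2, -0.7, 1.1]
gripper_width: 0.0007
gripper_force: 0.0
```

```bash
python3 -c "
from h import *
snap('scene','s4'); a=cv2.imread('pics/s4.png')[120:230,265:375]
cv2.imwrite('pics/m4.png',cv2.resize(a,None,fx=5,fy=5,interpolation=cv2.INTER_CUBIC))"
```

```text
(no output)
```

View pics/m4.png

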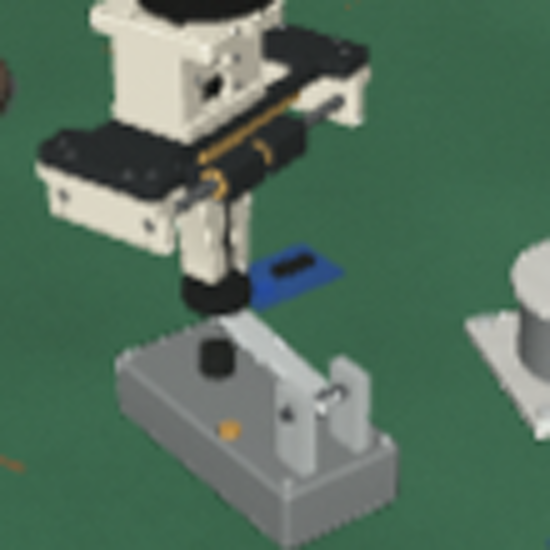

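The shut fingers stand just above the pad, centred on it at about (215,285) in the crop. Pressing part-way first and checking the force.

Request:
arm_command(travel=[[0, 0, -0.006], [0, 0, -0.012], [0, 0, -0.018], [0, 0, -0.022], [0, 0, -0.026], [0, 0, -0.03], [0, 0, -0.03], [0, 0, -0.03]], delta_rot=[[0, 0, 0], [0, 0, 0], [0, 0, 0], [0, 0, 0], [0, 0, 0], [0, 0, 0], [0, 0, 0], [0, 0, 0]])

```text
time_s: 14.9
tcp_pos: [0.5198, 0.0176, 0.1121]
eef_rot: [180.0, -0.0, -157.4]
contact_force: [-3.3, -1.0, 5.4]
gripper_width: 0.0004
gripper_force: 2.2
```

```bash
python3 -c "
from h import *
for i in range(5): viewer.capture('scene'); s=r.get_state(); print(s['tcp_pos'],s['contact_force'])"
```

```text
[0.51984953 0.0175852  0.11209351] [-2.50478996  0.08639252  5.20336405]
[0.51989283 0.01759049 0.11210708] [-3.21795451 -0.21347156  5.43379135]
[0.51988851 0.01760137 0.11211828] [-3.35693178 -0.57524106  4.37145106]
[0.51990811 0.01759637 0.11211674] [-3.65657651 -0.68722498  5.44279255]
[0.51988621 0.01760229 0.11208114] [-4.10144312 -0.87249387  3.73603588]
```

Request:
arm_command(travel=[[0, 0, -0.003], [0, 0, -0.006], [0, 0, -0.009], [0, 0, -0.009], [0, 0, -0.009], [0, 0, -0.009], [0, 0, -0.009], [0, 0, -0.009], [0, 0, -0.009], [0, 0, -0.009], [0, 0, -0.009], [0, 0, -0.009]], delta_rot=[[0, 0, 0], [0, 0, 0], [0, 0, 0], [0, 0, 0], [0, 0, 0], [0, 0, 0], [0, 0, 0], [0, 0, 0], [0, 0, 0], [0, 0, 0], [0, 0, 0], [0, 0, 0]])

```text
time_s: 16.65
tcp_pos: [0.5196, 0.0176, 0.1074]
eef_rot: [180.0, -0.0, -157.4]
contact_force: [-4.6, 0.3, 5.9]
gripper_width: 0.0005
gripper_force: 2.9
```

```bash
python3 -c "
from h import *
F=[]
for i in range(8): viewer.capture('scene'); s=r.get_state(); F.append(np.r_[s['tcp_pos'],s['contact_force']])
print(np.mean(F,0),np.std(F,0))
snap('scene','s5'); a=cv2.imread('pics/s5.png')[120:220,275:425]
cv2.imwrite('pics/m5.png',cv2.resize(a,None,fx=5,fy=5,interpolation=cv2.INTER_CUBIC))"
```

```text
[ 0.51957292  0.01759853  0.10742998 -5.22369    -0.67880167  5.75280227] [1.49489721e-05 7.25943795e-06 1.33549075e-05 3.96781389e-01
 3.39725741e-01 4.13946652e-01]
```

View pics/m5.png

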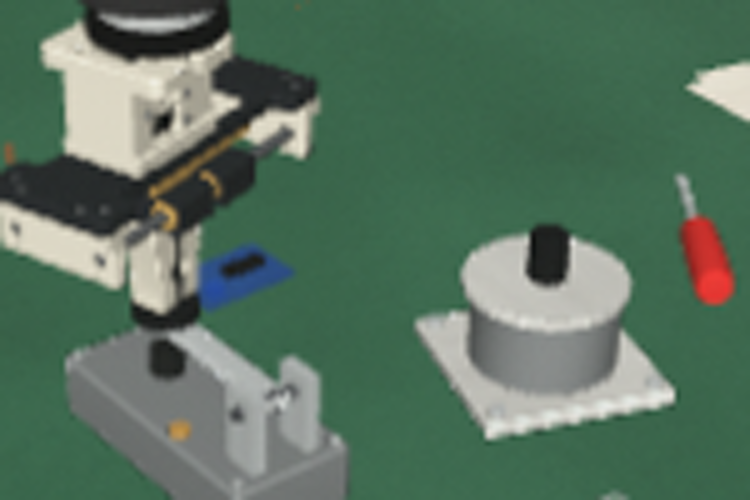

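The cover is still level on the cup. The lever is steady about half-way down: tips at z≈88 mm, 5.7 N. Handing in.

```bash
python3 -c "
from h import *
print(close_job())"
```

```text
the job is handed in; nothing more can be done
None
```

The cover was lowered onto the cup and released, sitting level in the rim, and the job was handed in at about 17 s with the fingers holding the lever about half-way down (about 12 mm, 5.7 N); the hand-in returned no verdict.

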